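# Draw the core out of a coffee sampling probe

## Robot

A 6-joint arm with a two-finger parallel gripper is mounted at the origin on the work surface. World frame = base frame: x ahead of the robot, y to its left, z up, the work surface at z = 0. Lengths are in m, angles in degrees, forces in N, time in s.
With the tool pointing down it reaches from about 0.25 to 0.725 m from the base axis. Payload 4 kg.
Tool frame: the origin (TCP) lies between the finger pads; the fingertips stand 8 mm ahead of it and the grasp point (between the pads) lies 11 mm behind it (finger_overhang is the distance from the TCP to the fingertips, in m); z points along the fingers, y is the line along which they close (so a half turn about z gives the same grasp; the last joint's range is limited). The gripper opens to 85 mm and grips with 20 to 120 N. Pads are 22 mm wide; open, the fingers measure 114 mm over their backs; the gripper's body (76 mm by 85 mm) begins 54 mm behind the grasp point. The pads swing forward as they close: fully open they stand 13 mm farther back than shut.
Start: joints at [-65.031, 13.785, 0.286, 76.501, 0, 90], TCP at [0.211, -0.453, 0.239] pointing down, gripper open.
Joint ranges: [-155.79, 155.79], [-60.16, 107.12], [-62.33, 73.08], [-114, 123.19], [-81.49, 82.49], [-180, 180]. Speed limits (degrees/s): [159.86, 159.86, 180, 180, 180, 180].

## Interface

Orientations are given as [roll, pitch, yaw] about the fixed x, y, z axes, in that order (R = Rz(yaw) Ry(pitch) Rx(roll)).
In Python, from plant import read_state, grab_frame, hand_in, finger_overhang gives the robot as it stands.
- The arm moves only by the tool jog_arm, never from a script. Its argument "series" is a list of rows, each an object with "jaw": the opening, from -1 (shut) to 1 (fully open), so that 0 is half open; "offset": the shift along the tool's x, y, z in mm, a list of three; "roll": the turn about the tool's z in degrees. In form: [{"jaw": jaw, "offset": [x, y, z], "roll": roll}, ...]. A call has 1 to 12 rows; each row is the pose to reach, as a shift and turn from the pose commanded when the call began, along the tool's axes at that moment; what a row does not reach only later rows make up. A row lasts 1/8 s, in which the tool goes at most 62.5 mm and 10.7 degrees, less where a joint would pass 70% of its speed; a pose out of reach is approached as far as the arm can. A call with a gripper value outside its range is refused whole. The fingers move at their own pace and stop on an object; "newtons" is the grip in N (left out, the last holds). Time passes only in rows, so rows that repeat a pose let the fingers close. It gives the time, the measured TCP pose, the force, the opening and the grip force at its end, in the units of the state.
- read_state(): the state, without advancing time (a new reading comes with each control period).
- grab_frame(name): name is "scene" or "top" or "wrist"; returns a dict with "image" (400x640x3 uint8, red, green, blue), "intrinsics" (3x3 intrinsics, pixels), "dist" ([k1, k2, p1, p2, k3] as OpenCV has them; the pictures are not rectified), "world_from_camera" (4x4, takes a point from camera to world coordinates). Camera axes: x right, y down, z forward; pixel columns grow to the right and rows downward; lengths in m; the calibration is good to about 2 mm. A picture is of the moment at which its call begins. There is no depth.
- hand_in(): hands the job in; it is judged then, once.
The state is a dict: "clock": time; "joint_positions": joint angles; "dq": joint speeds; "effort": joint torques, N m; "tool_pos": TCP position; "orientation": TCP orientation; "force": force on the tool from outside, world axes, zero at the start; "ft_torque": the same for the moment, N m; "gripper_width": finger opening in m; "grasp_force": force on a finger pad.
Only numpy, scipy, OpenCV 4.12 (cv2) and the standard library are available. Lean on these libraries where they do the work, as an engineer would, in place of code of your own. Each camera call takes 0.05 s, during which the arm holds its last target. There are 200 camera calls.

## Task

Draw the steel core rod straight out of the horizontal sampling tube, hand over hand through the gap between the tube's mouth and the fork, until it is completely out; then lay it in both V saddles of the rack, roughly centred along it, and let go. Keep the rod near level and do not let it fall to the table, and leave the sample pan, the moisture meter and the torch where they are.

Things in the scene. Friction and masses are not known exactly. Their poses are not given: they have to be found in the camera images.
- rig: Sampler stand, fixed: blue base 420 x 90 x 12 mm, on it a horizontal aluminium tube, 35 mm outside diameter, on two posts. Origin on the bench under the tube's mouth; +x is the way the core comes out, z up. The tube runs from x = -230 mm to its open mouth at x = 0. A spring wiper 10 to 22 mm inside rubs on the core: pulling takes about 4 to 10 N until the tail has passed it; let go, it stays put
- tube_mouth (a point): Centre of the tube's mouth, on the tube axis, 85 mm above the bench; axes as the stand's. A black rubber collar, 42 mm diameter, surrounds it. The bore gives the core 1.5 mm play all round; the core lies on its bottom, its axis 2 mm below the tube axis
- fork (a point): Point on the tube axis, 150 mm beyond the mouth, in the middle of the dark open-topped V fork that carries the core as it comes out. Fork 12 mm thick (144 to 156 mm from the mouth), about 60 mm wide, prongs up to 12 mm above the tube axis. Fingers around the core cannot pass it: their free gap is 0 to 144 mm from the mouth
- core_center (a point): Centre (on the axis, half-way along) of the core rod: round hollow steel rod 20 mm diameter, 260 mm long, 0.19 to 0.31 kg, with an orange rounded nose (outer end) and four dark recesses. x points along the rod to the nose. At the start 45 to 60 mm of the nose end stands out of the mouth
- core_nose (a point): Tip of the core's orange nose, +130 mm along the rod from its centre
- core_tail (a point): Tail end of the core on its axis, -130 mm from its centre; hidden in the tube at the start
- rack: The rack, fixed to the bench: white base 200 x 80 x 12 mm with two green 90-degree V saddles, each 16 mm thick, 75 mm either side of the middle. Origin on the bench under the middle; x runs through both saddles, z up. The saddles open 50 mm wide, their tips 86 mm above the bench; between them is 134 mm free for fingers
- rack_seat (a point): Where the core's centre is when the rod lies in both saddles: above the rack's middle, 75 mm above the bench; x along the rod's line. Either end may face either way
- pan: White fluted sample pan, 132 mm diameter, 36 mm high, with some green coffee beans; origin under its centre. Bystander
- meter: White hand-held moisture meter with a blue display, 150 x 70 x 42 mm, lying; origin under its centre. Bystander
- torch: Black inspection torch 145 mm long, 48 mm at its head, lying in a rubber cradle; origin under its middle. Bystander
There are look-alikes about, which are no part of the job. Leave any blue or pink look-alike of the rack alone.

How it is judged:
By the outcome, as a careful person would: the job done as asked, in the order asked, and still so for the second after the job is handed in, with the robot touching nothing.
It also fails if it takes over 51 s, if anything falls off the work surface, if the arm or the gripper's body presses on something with over 40 N, if the wrist force passes 120 N, or if a joint passes its speed limit or range.

## Working session

There is one attempt and no reset: what is moved stays moved. The work goes in short steps, Python scripts to look and compute and a tool call to move; the robot and the scene stay as the last step left them, time stands still between calls to the robot, and variables do not carry over. Pictures are saved under pics/ and viewed, at most 10 in all, crops included, and the job is handed in when it is done.

Besides the shell and the picture viewer there is one more tool, called after "Request:" in YAML: its name, and indented under it one key for each argument. jog_arm: Moves the arm, as the interface text tells. Its arguments: {"type":"object","properties":{"series":{"type":"array"},"newtons":{"type":"number"}},"required":["series"]}

```bash
mkdir -p pics; python3 - <<'E'
from plant import *
import cv2
print(read_state(), finger_overhang)
for n in("scene","top"):
    f=grab_frame(n); cv2.imwrite(f"pics/{n}0.png",f["image"][:,:,::-1]); print(n,f["intrinsics"],f["dist"],f["world_from_camera"])
E
```

```text
{'clock': 0.0, 'joint_positions': array([-6.50288483e+01,  1.38313097e+01,  2.13620189e-01,  7.65009812e+01,
        2.44200076e-03,  9.00020861e+01]), 'dq': array([ 0.00748675, -0.07688354,  0.00500651,  0.05560068, -0.07417918,
        0.05429934]), 'effort': array([-4.31129547e-04, -3.72314179e+01,  2.52409887e+01,  1.70490006e-02,
       -9.70706992e-05, -1.01385558e-05]), 'tool_pos': array([ 0.21083429, -0.45270076,  0.23842006]), 'orientation': array([-1.79881329e+02, -2.43767475e-03,  2.49690605e+01]), 'force': array([-0.48761501,  0.93485538, -0.73829191]), 'ft_torque': array([-0.03293935,  0.01865457, -0.02675422]), 'grasp_force': 0.0, 'gripper_width': 0.08502027732250345} 0.008
scene [[493.73484663   0.         309.20073618]
 [  0.         493.73484663 207.16788697]
 [  0.           0.           1.        ]] [0.03926151 0.         0.         0.         0.        ] [[-0.22389105  0.53295363 -0.81598604  1.41865896]
 [ 0.97460659  0.12573423 -0.18529138  0.07910171]
 [ 0.00384566 -0.83675046 -0.54757089  0.71178539]
 [ 0.          0.          0.          1.        ]]
top [[400.36103242   0.         323.14048057]
 [  0.         400.36103242 194.63770509]
 [  0.           0.           1.        ]] [-0.02649718  0.          0.          0.          0.        ] [[-0.02724911 -0.99859549  0.04543715  0.42552471]
 [-0.99938705  0.0282137   0.02072461 -0.12965891]
 [-0.02197746 -0.04484457 -0.9987522   0.99867117]
 [ 0.          0.          0.          1.        ]]
```

View pics/scene0.png

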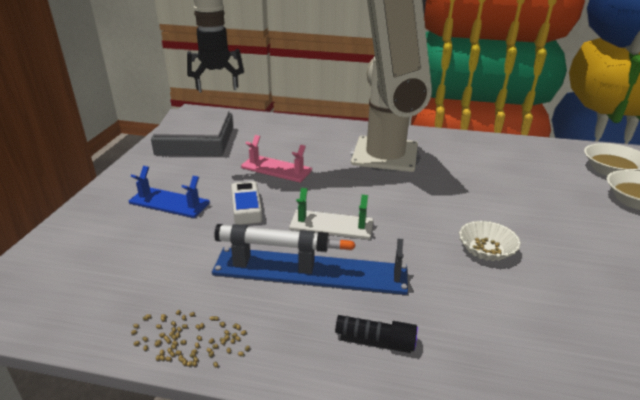

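View pics/top0.png

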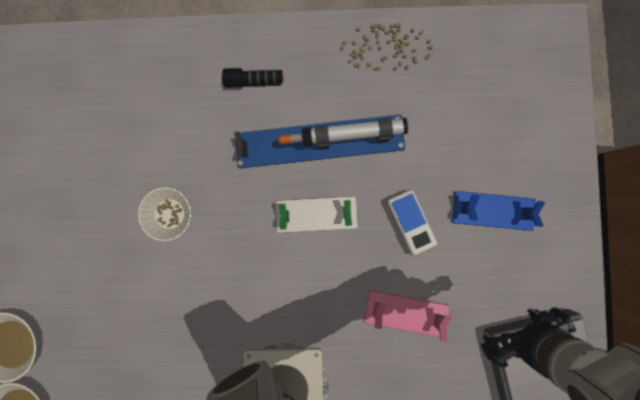

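The scene view shows the orange nose at about (347,244), the rig with its mouth near (325,242), and the real rack (white and green) at about (332,220). In the top view the nose is at about (285,140), the fork at about (240,146), and the rack at about (316,214). Its saddles are at about (283,215) and (348,212).

```bash
cat > h.py <<'E'
import numpy as np, cv2
from plant import *
def cast(f,px,z):
    px=np.asarray(px,float).reshape(-1,1,2); T=f["world_from_camera"]
    n=cv2.undistortPoints(px,f["intrinsics"],np.array(f["dist"],float)).reshape(-1,2)
    d=np.c_[n,np.ones(len(n))]@T[:3,:3].T; o=T[:3,3]
    if z is None: return o,d
    return o+d*((z-o[2])/d[:,2])[:,None]
def tri(fa,pa,fb,pb):
    o1,d1=cast(fa,pa,None);o2,d2=cast(fb,pb,None);d1=d1[0]/np.linalg.norm(d1);d2=d2[0]/np.linalg.norm(d2)
    s=np.linalg.lstsq(np.c_[d1,-d2],o2-o1,rcond=None)[0];p,q=o1+s[0]*d1,o2+s[1]*d2
    return (p+q)/2,np.linalg.norm(p-q)
def mask(f,lo,hi,roi=None):
    h=cv2.cvtColor(f["image"],cv2.COLOR_RGB2HSV);m=cv2.inRange(h,lo,hi)
    if roi: x0,y0,x1,y1=roi;k=np.zeros_like(m);k[y0:y1,x0:x1]=1;m=m*k
    return m
def blobs(m,n=3,amin=15):
    c=cv2.findContours(m,cv2.RETR_EXTERNAL,cv2.CHAIN_APPROX_NONE)[0]
    c=sorted([k for k in c if cv2.contourArea(k)>=amin],key=cv2.contourArea)[::-1][:n]
    return c
def cen(c): m=cv2.moments(c);return np.array([m["m10"],m["m01"]])/m["m00"]
def rect(f,pts,z):
    w=cast(f,pts,z)[:,:2];c,s,a=cv2.minAreaRect((w*1000).astype(np.float32));return np.round(c,1),np.round(s,1),round(a,2)
E
python3 - <<'E'
from h import *
t=grab_frame("top");s=grab_frame("scene")
O=((3,150,120),(16,255,255));B=((100,120,40),(125,255,255));G=((50,120,40),(85,255,255))
ot=blobs(mask(t,*O,(200,100,420,190)));os_=blobs(mask(s,*O,(300,200,420,300)))
print("nose",[cen(c) for c in ot],[cen(c) for c in os_],tri(t,cen(ot[0]),s,cen(os_[0])), [cv2.boundingRect(c) for c in ot+os_])
print("nose z.083",cast(t,cen(ot[0]),.083),cast(s,cen(os_[0]),.083))
bt=np.vstack(blobs(mask(t,*B,(220,100,420,180)),5)); print("base",rect(t,bt,.012))
gt=blobs(mask(t,*G,(260,190,370,240)));gs=blobs(mask(s,*G,(280,180,380,240)))
for c in gt: print("gt",cen(c),cv2.boundingRect(c),cv2.contourArea(c),rect(t,c,.06))
for c in gs: print("gs",cen(c),cv2.boundingRect(c),cv2.contourArea(c))
wt=blobs(mask(t,(0,0,165),(40,60,255),(260,185,370,240)),1)
for c in wt: print("wt",cen(c),cv2.boundingRect(c),rect(t,c,.012))
at=blobs(mask(t,(0,0,150),(180,50,255),(310,110,410,150)),3)
for c in at: print("tube",cen(c),cv2.boundingRect(c),rect(t,c,.085))
crop=lambda f,x,y,w,h,k:cv2.resize(f["image"][y:y+h,x:x+w,::-1],None,fx=k,fy=k,interpolation=cv2.INTER_CUBIC)
cv2.imwrite("pics/c1.png",np.vstack([crop(t,220,100,200,140,4)[:290],crop(s,210,170,200,140,4)[60:370]]))
E
```

```text
nose [array([284.71584699, 138.90437158])] [array([346.43646409, 244.16390424])] (array([ 0.59899955, -0.02597545,  0.08145549]), np.float64(0.0015504957175017902)) [(279, 135, 12, 8), (340, 240, 15, 9)]
nose z.083 [[ 0.59857514 -0.02538508  0.083     ]] [[ 0.60122828 -0.02646567  0.083     ]]
base (array([ 603.6, -103.3]), array([ 85.8, 412.6]), 4.61)
gt [282.9964539  215.83510638] (280, 205, 8, 23) 94.0 (array([420.9, -16. ]), array([52.1, 15.4]), 2.29)
gt [346.84976526 212.73943662] (344, 201, 6, 24) 71.0 (array([ 424.7, -163.9]), array([54. , 10.5]), 2.37)
gs [301.74877451 203.5870098 ] (297, 188, 10, 33) 136.0
gs [362.53768116 209.96956522] (360, 195, 7, 33) 115.0
wt [321.53933137 214.03687316] (277, 197, 80, 35) (array([422.7, -91.3]), array([ 76.7, 193.6]), 1.5)
tube [352.93982684 130.29393939] (329, 124, 50, 14) (array([ 613.3, -184.3]), array([ 21.3, 113.9]), 3.99)
tube [397.43846154 126.03076923] (393, 122, 10, 9) (array([ 620. , -285.8]), array([20.7, 18.6]), 88.26)
```

View pics/c1.png

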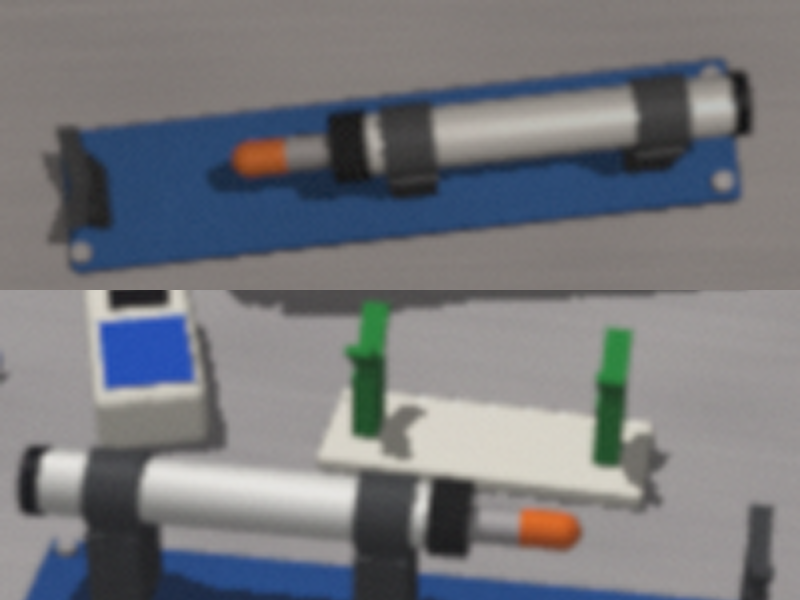

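Nose tip, collar and fork agree with the stated sizes: rig yaw ≈ 94.6°, mouth ≈ (0.603, -0.066), rack seat ≈ (0.423, -0.091) at yaw 91.5°. Next I'm moving above the grip point.

Request:
jog_arm:
  series:
    - {"jaw": 0.2,"offset": [529,-213,80],"roll": -69.6}
    - {"jaw": 0.2,"offset": [529,-213,80],"roll": -69.6}
    - {"jaw": 0.2,"offset": [529,-213,80],"roll": -69.6}
    - {"jaw": 0.2,"offset": [529,-213,80],"roll": -69.6}
    - {"jaw": 0.2,"offset": [529,-213,80],"roll": -69.6}
    - {"jaw": 0.2,"offset": [529,-213,80],"roll": -69.6}
    - {"jaw": 0.2,"offset": [529,-213,80],"roll": -69.6}
    - {"jaw": 0.2,"offset": [529,-213,80],"roll": -69.6}
    - {"jaw": 0.2,"offset": [529,-213,80],"roll": -69.6}
    - {"jaw": 0.2,"offset": [529,-213,80],"roll": -69.6}
    - {"jaw": 0.2,"offset": [529,-213,80],"roll": -69.6}
    - {"jaw": 0.2,"offset": [529,-213,80],"roll": -69.6}
  newtons: 60

```text
clock: 1.7
tool_pos: [0.5998, -0.0381, 0.1595]
orientation: [-180.0, 0.0, 94.5]
force: [0.2, -0.5, -0.9]
gripper_width: 0.0512
grasp_force: 0.0
```

```bash
python3 - <<'E'
from h import *
print({k:np.round(v,4) for k,v in read_state().items() if k in("clock","tool_pos","orientation","force","gripper_width","joint_positions")})
w=grab_frame("wrist");cv2.imwrite("pics/w1.png",w["image"][:,:,::-1])
print(w["world_from_camera"].round(3))
for c in blobs(mask(w,(3,150,100),(16,255,255)),2):
    x,y,a,b=cv2.boundingRect(c);print(cen(c),(x,y,a,b),cast(w,cen(c),.083))
E
```

```text
{'clock': np.float64(1.7), 'joint_positions': array([-3.62060e+00,  2.76647e+01,  8.45500e+00,  7.08281e+01,
       -2.58000e-02,  8.18970e+01]), 'tool_pos': array([ 0.5998, -0.0381,  0.1595]), 'orientation': array([-1.799589e+02,  2.020000e-02,  9.448240e+01]), 'force': array([ 0.1946, -0.5434, -0.8653]), 'gripper_width': np.float64(0.0512)}
[[ 0.997  0.075  0.02   0.595]
 [ 0.078 -0.962 -0.261  0.028]
 [-0.001  0.261 -0.965  0.294]
 [ 0.     0.     0.     1.   ]]
[323.77174849 187.91128338] (310, 169, 27, 46) [[ 0.60096969 -0.02367339  0.083     ]]
```

View pics/w1.png

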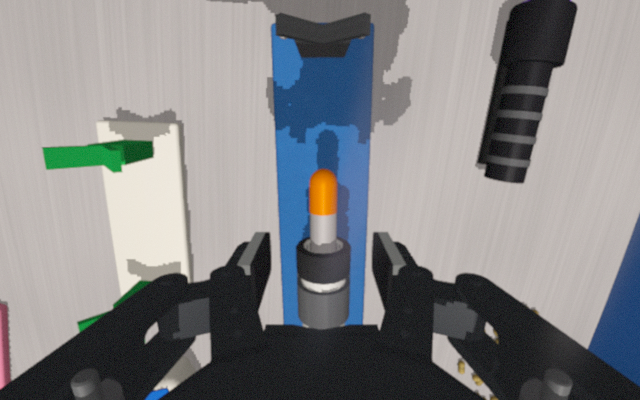

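The wrist view shows the orange nose centred at about (324,188) with its tip at y=169. The collar front is at y≈240 and the fork at (325,30), with the jaws straddling the rod. I'll work out the mouth, the rod line and the fork from it.

```bash
python3 - <<'E'
from h import *
w=grab_frame("wrist");t=grab_frame("top")
print("tip",cast(w,[322,169],.083),"collar top front",cast(w,[323,237],.106))
m=mask(w,(3,150,100),(16,255,255))
for r in(185,200): x=np.where(m[r])[0];print(r,x.min(),x.max(),cast(w,[(x.min()+x.max())/2,r],.083))
g=w["image"].astype(int)
for r in(220,228): print(r,[tuple(g[r,c]) [2]-g[r,c,0] for c in range(300,346,2)])
print("fork prong tips",cast(w,[[277,17],[369,16]],.097))
b=mask(w,(100,120,40),(125,255,255),(260,20,385,240))
P=[]
for r in range(100,220,10): x=np.where(b[r])[0]; P.append(cast(w,[(x.min()+x.max())/2,r],.012)[0])
P=np.array(P); v=np.polyfit(P[:,1],P[:,0],1); print("base line x=a*y+b",v, np.degrees(np.arctan(v[0])), np.polyval(v,-.024))
c=blobs(mask(t,(3,150,120),(16,255,255),(200,100,420,190)),1); print([cv2.boundingRect(k) for k in c],cast(t,[[278.5,139.3],[302.5,137]],.083))
E
```

```text
tip [[ 0.59871057 -0.0101816   0.083     ]] collar top front [[ 0.60264935 -0.05254585  0.106     ]]
185 310 335 [[ 0.5999915  -0.02187029  0.083     ]]
200 310 335 [[ 0.60088248 -0.0331599   0.083     ]]
220 [np.int64(121), np.int64(125), np.int64(118), np.int64(121), np.int64(84), np.int64(8), np.int64(-6), np.int64(-7), np.int64(-8), np.int64(-11), np.int64(-10), np.int64(-12), np.int64(-11), np.int64(-9), np.int64(-9), np.int64(-9), np.int64(-8), np.int64(-9), np.int64(16), np.int64(47), np.int64(50), np.int64(46), np.int64(46)]
228 [np.int64(125), np.int64(113), np.int64(87), np.int64(80), np.int64(78), np.int64(9), np.int64(-10), np.int64(-11), np.int64(-9), np.int64(-10), np.int64(-9), np.int64(-11), np.int64(-10), np.int64(-10), np.int64(-9), np.int64(-10), np.int64(-8), np.int64(-7), np.int64(15), np.int64(46), np.int64(48), np.int64(46), np.int64(47)]
fork prong tips [[0.56454671 0.081923   0.097     ]
 [0.61915579 0.08672666 0.097     ]]
base line x=a*y+b [-0.08717583  0.59767988] -4.982211822570821 0.5997720959559666
[] [[ 0.59811568 -0.01095946  0.083     ]
 [ 0.60169553 -0.06663886  0.083     ]]
```

Request:
jog_arm:
  series:
    - {"jaw": 0.2,"offset": [0,1,45],"roll": 0}
    - {"jaw": 0.2,"offset": [0,1,86],"roll": 0}
    - {"jaw": 0.2,"offset": [0,1,86],"roll": 0}
    - {"jaw": 0.2,"offset": [0,1,86],"roll": 0}

```text
clock: 2.35
tool_pos: [0.6025, -0.0375, 0.075]
orientation: [179.9, 0.0, 94.5]
force: [0.1, 0.1, 0.3]
gripper_width: 0.0514
grasp_force: 0.0
```

```bash
python3 - <<'E'
from h import *
s=read_state();print(s["tool_pos"].round(4),s["orientation"].round(2))
t=grab_frame("wrist");c=blobs(mask(t,(3,150,100),(16,255,255)),1)[0]
print(cen(c),cast(t,cen(c),.083),cv2.boundingRect(c))
m=mask(t,(3,150,100),(16,255,255));rs=np.where(m.any(1))[0]
for r in np.linspace(rs[0]+12,rs[-1]-6,3).astype(int): x=np.where(m[r])[0];print(r,x.min(),x.max(),cast(t,[(x.min()+x.max())/2,r],.083))
E
```

```text
[ 0.6025 -0.0375  0.075 ] [1.7988e+02 2.0000e-02 9.4520e+01]
[317.18281593 240.93973032] [[ 0.60033716 -0.02745225  0.083     ]] (296, 203, 43, 76)
215 299 335 [[ 0.59931479 -0.01495801  0.083     ]]
243 297 337 [[ 0.60033037 -0.02847944  0.083     ]]
272 298 337 [[ 0.60167894 -0.0432998   0.083     ]]
```

Request:
jog_arm:
  series:
    - {"jaw": 0.2,"offset": [0,-1.3,2.5],"roll": -0.2}
    - {"jaw": -1,"offset": [0,-1.3,2.5],"roll": -0.2}
    - {"jaw": -1,"offset": [0,-1.3,2.5],"roll": -0.2}
    - {"jaw": -1,"offset": [0,-1.3,2.5],"roll": -0.2}
    - {"jaw": -1,"offset": [0,-1.3,2.5],"roll": -0.2}
    - {"jaw": -1,"offset": [0,-1.3,2.5],"roll": -0.2}

```text
clock: 3.15
tool_pos: [0.6009, -0.0368, 0.0714]
orientation: [179.9, 0.0, 94.8]
force: [-0.3, 1.0, 4.5]
gripper_width: 0.018
grasp_force: 58.5
```

Request:
jog_arm:
  series:
    - {"jaw": -1,"offset": [10,0,0],"roll": 0}
    - {"jaw": -1,"offset": [25,0,0],"roll": 0}
    - {"jaw": -1,"offset": [45,0,0],"roll": 0}
    - {"jaw": -1,"offset": [62,0,0],"roll": 0}

```text
clock: 3.65
tool_pos: [0.5959, 0.0229, 0.0707]
orientation: [180.0, 0.3, 94.7]
force: [2.3, -7.2, 1.0]
gripper_width: 0.0181
grasp_force: 58.4
```

```bash
python3 - <<'E'
from h import *
t=grab_frame("top")
cv2.imwrite("pics/p1.png",np.vstack([cv2.resize(f["image"][y:y+100,x:x+200,::-1],None,fx=3,fy=3,interpolation=cv2.INTER_CUBIC) for f,x,y in((t,220,90),(grab_frame("scene"),230,190))]))
s=read_state();print(s["tool_pos"].round(4),s["force"].round(1))
E
```

```text
[0.5954 0.0255 0.0705] [ 1.8 -0.   1.5]
```

View pics/p1.png

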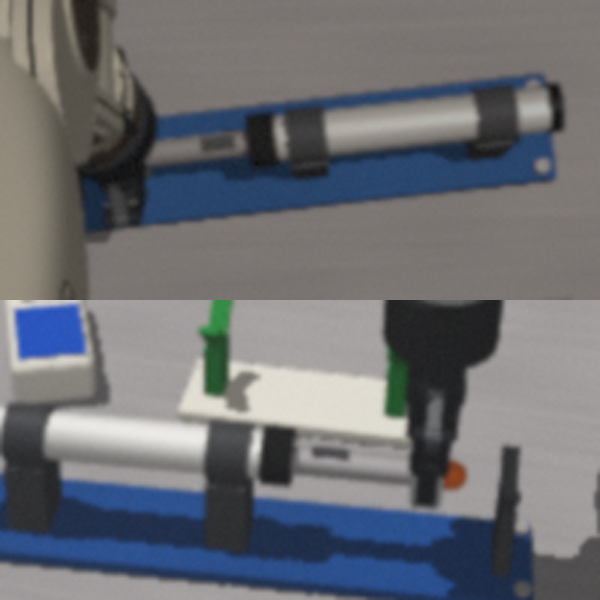

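The first stroke worked: the core has come out about 62 mm, and the scene crop shows the nose just short of the fork. I'll pull 8 mm more, release while the rod's centre is still inside the tube, and slide the open fingers back.

Request:
jog_arm:
  series:
    - {"jaw": -1,"offset": [8,0,0],"roll": 0}
    - {"jaw": -1,"offset": [8,0,0],"roll": 0}
    - {"jaw": 0.2,"offset": [8,0,0],"roll": 0}
    - {"jaw": 0.2,"offset": [8,0,0],"roll": 0}
    - {"jaw": 0.2,"offset": [8,0,0],"roll": 0}
    - {"jaw": 0.2,"offset": [-30,0,0],"roll": 0}
    - {"jaw": 0.2,"offset": [-73,0,0],"roll": 0}
    - {"jaw": 0.2,"offset": [-73,0,0],"roll": 0}
    - {"jaw": 0.2,"offset": [-73,0,0],"roll": 0}

```text
clock: 4.88
tool_pos: [0.6011, -0.0475, 0.0707]
orientation: [-180.0, -0.1, 94.8]
force: [-0.2, 0.8, -0.1]
gripper_width: 0.0512
grasp_force: 0.0
```

```bash
python3 - <<'E'
from h import *
s=read_state();print(s["tool_pos"].round(4),s["orientation"].round(2),s["force"].round(1),s["gripper_width"])
w=grab_frame("wrist");m=mask(w,(3,150,100),(16,255,255))
for c in blobs(m,1): print(cen(c),cv2.boundingRect(c),cast(w,cen(c),.083))
cv2.imwrite("pics/w2.png",w["image"][:,:,::-1])
E
```

```text
[ 0.6011 -0.0475  0.0707] [-1.7998e+02 -5.0000e-02  9.4750e+01] [-0.2  0.8 -0.1] 0.051219011321392637
[322.22630806  46.41588322] (296, 0, 53, 90) [[0.59436083 0.04319475 0.083     ]]
```

View pics/w2.png

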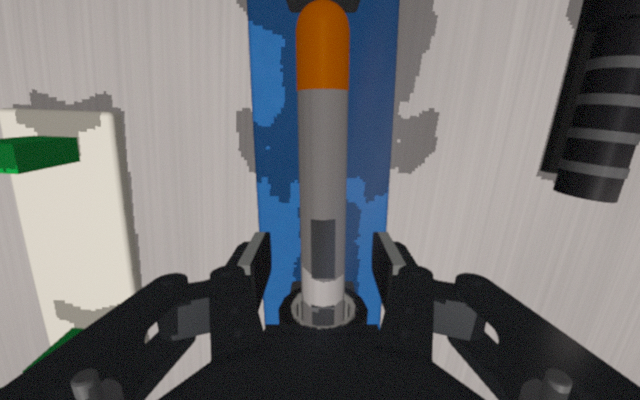

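The wrist view shows the rod between the open jaws (x≈322), the collar at about (322,300), and the nose just before the fork at the top edge. I'll regrip here and start the second stroke.

Request:
jog_arm:
  series:
    - {"jaw": -1,"offset": [0,0,0],"roll": 0}
    - {"jaw": -1,"offset": [0,0,0],"roll": 0}
    - {"jaw": -1,"offset": [0,0,0],"roll": 0}
    - {"jaw": -1,"offset": [0,0,0],"roll": 0}
    - {"jaw": -1,"offset": [0,0,0],"roll": 0}
    - {"jaw": -1,"offset": [10,0,0],"roll": 0}
    - {"jaw": -1,"offset": [22,0,0],"roll": 0}
    - {"jaw": -1,"offset": [34,0,0],"roll": 0}
    - {"jaw": -1,"offset": [46,0,0],"roll": 0}

```text
clock: 6.05
tool_pos: [0.5981, -0.0043, 0.0708]
orientation: [179.9, 0.3, 94.6]
force: [2.2, -4.8, -1.2]
gripper_width: 0.0184
grasp_force: 58.5
```

Forces are normal with the nose passing into the fork, so I'll continue the stroke.

Request:
jog_arm:
  series:
    - {"jaw": -1,"offset": [15,0,0],"roll": 0}
    - {"jaw": -1,"offset": [31,0,0],"roll": 0}
    - {"jaw": -1,"offset": [47,0,0],"roll": 0}
    - {"jaw": -1,"offset": [61,0,0],"roll": 0}
    - {"jaw": -1,"offset": [61,0,0],"roll": 0}

```text
clock: 6.68
tool_pos: [0.5926, 0.059, 0.0706]
orientation: [180.0, 0.0, 94.8]
force: [1.9, 0.6, -2.1]
gripper_width: 0.0181
grasp_force: 58.5
```

```bash
python3 - <<'E'
from h import *
s=read_state();print(s["tool_pos"].round(4),s["orientation"].round(2),s["force"].round(1))
f=grab_frame("scene");cs=blobs(mask(f,(3,150,100),(16,255,255),(300,200,470,310)),2);print([(cen(c),cv2.boundingRect(c),cast(f,cen(c),.083)) for c in cs])
E
```

```text
[0.5926 0.059  0.0706] [1.7998e+02 4.0000e-02 9.4790e+01] [ 1.9  0.6 -2.1]
[(array([432.51310861, 252.61235955]), (426, 249, 15, 8), array([[0.58874281, 0.14868599, 0.083     ]]))]
```

Request:
jog_arm:
  series:
    - {"jaw": 0.2,"offset": [0,0,0],"roll": 0}
    - {"jaw": 0.2,"offset": [0,0,0],"roll": 0}
    - {"jaw": 0.2,"offset": [0,0,0],"roll": 0}
    - {"jaw": 0.2,"offset": [-37,0,0],"roll": 0}
    - {"jaw": 0.2,"offset": [-37,0,0],"roll": 0}
    - {"jaw": 0.2,"offset": [-37,0,0],"roll": 0}
    - {"jaw": -1,"offset": [-37,0,0],"roll": 0}
    - {"jaw": -1,"offset": [-37,0,0],"roll": 0}
    - {"jaw": -1,"offset": [-37,0,0],"roll": 0}
    - {"jaw": -1,"offset": [-37,0,0],"roll": 0}
    - {"jaw": -1,"offset": [-37,0,0],"roll": 0}
    - {"jaw": -1,"offset": [-37,0,0],"roll": 0}
  newtons: 80

```text
clock: 8.22
tool_pos: [0.5961, 0.0226, 0.0711]
orientation: [179.9, -0.1, 94.8]
force: [2.6, 4.7, 1.7]
gripper_width: 0.0175
grasp_force: 78.2
```

Request:
jog_arm:
  series:
    - {"jaw": -1,"offset": [8,0,0],"roll": 0}
    - {"jaw": -1,"offset": [18,0,0],"roll": 0}
    - {"jaw": -1,"offset": [28,0,0],"roll": 0}
    - {"jaw": -1,"offset": [38,0,0],"roll": 0}
    - {"jaw": -1,"offset": [38,0,0],"roll": 0}
    - {"jaw": -1,"offset": [38,0,0],"roll": 0}

```text
clock: 8.98
tool_pos: [0.5927, 0.0609, 0.0709]
orientation: [180.0, -0.1, 94.8]
force: [3.3, 2.8, -0.5]
gripper_width: 0.0178
grasp_force: 78.5
```

```bash
python3 - <<'E'
from h import *
s=read_state();print(s["tool_pos"].round(4),s["orientation"].round(2),s["force"].round(1),s["ft_torque"].round(3),s["gripper_width"])
f=grab_frame("scene");t=grab_frame("top");O=((3,150,100),(16,255,255))
cs=blobs(mask(f,*O,(300,200,490,310)),2);print([(cen(c),cv2.boundingRect(c),cast(f,cen(c),.083)) for c in cs])
ct=blobs(mask(t,*O,(180,100,420,190)),1);print([(cen(c),cast(t,cen(c),.083),tri(t,cen(c),f,cen(cs[0]))) for c in ct])
cv2.imwrite("pics/p2.png",np.vstack([cv2.resize(g["image"][y:y+70,x:x+200,::-1],None,fx=4,fy=4,interpolation=cv2.INTER_CUBIC) for g,x,y in((t,200,100),(f,280,210))]))
E
```

```text
[0.5927 0.0609 0.0709] [ 1.7995e+02 -1.1000e-01  9.4820e+01] [ 3.3  2.8 -0.5] [ 0.59  -0.786 -0.125] 0.017760977993212877
[(array([452.08866995, 254.82594417]), (445, 250, 15, 10), array([[0.58692648, 0.18725455, 0.083     ]]))]
[]
```

View pics/p2.png

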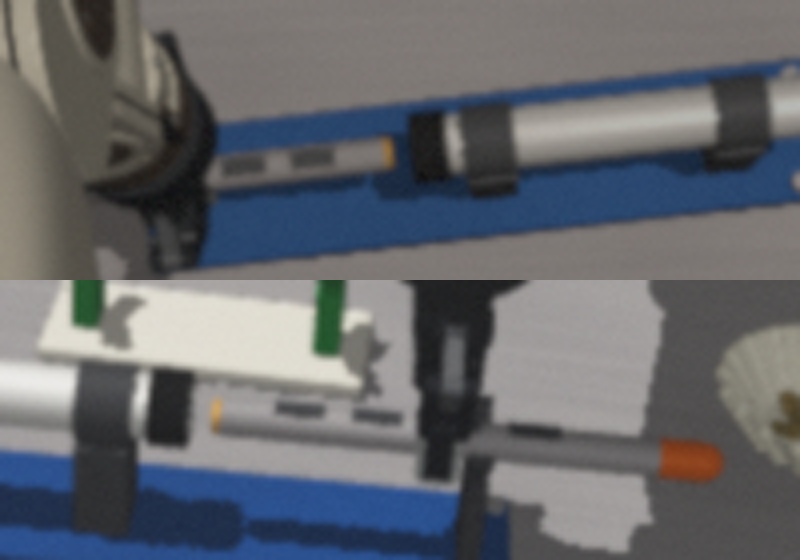

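The core is fully out: in the top crop its tail end (≈390,153) is clear of the collar (≈412,148), and the rod is level. Next I'll lift it straight up.

Request:
jog_arm:
  series:
    - {"jaw": -1,"offset": [0,0,-5],"roll": 0}
    - {"jaw": -1,"offset": [0,0,-20],"roll": 0}
    - {"jaw": -1,"offset": [0,0,-40],"roll": 0}
    - {"jaw": -1,"offset": [0,0,-65],"roll": 0}
    - {"jaw": -1,"offset": [0,0,-90],"roll": 0}
    - {"jaw": -1,"offset": [0,0,-90],"roll": 0}

```text
clock: 9.82
tool_pos: [0.5933, 0.0595, 0.1634]
orientation: [179.8, 0.0, 94.8]
force: [0.1, 0.1, -3.1]
gripper_width: 0.0177
grasp_force: 78.4
```

```bash
python3 - <<'E'
from h import *
s=read_state();p=s["tool_pos"];y=np.radians(s["orientation"][2]);print(p.round(4),s["orientation"].round(2),s["force"].round(1),s["ft_torque"].round(3))
d=np.array([.4230,-.103])-p[:2];print("tool x,y mm",1000*d@[np.cos(y),np.sin(y)],1000*d@[np.sin(y),-np.cos(y)])
f=grab_frame("scene");c=blobs(mask(f,(3,150,100),(16,255,255),(300,150,520,310)),1)[0];print(cen(c),cast(f,cen(c),p[2]+.0121))
E
```

```text
[0.5933 0.0595 0.1634] [1.7978e+02 2.0000e-02 9.4750e+01] [ 0.1  0.1 -3.1] [-0.064 -0.051  0.031]
tool x,y mm -147.8411063638945 -183.15965925389153
[458.94837758 217.7979351 ] [[0.58975939 0.18548126 0.1754526 ]]
```

Request:
jog_arm:
  series:
    - {"jaw": -1,"offset": [-15,-18,0],"roll": 0.5}
    - {"jaw": -1,"offset": [-40,-50,0],"roll": 1}
    - {"jaw": -1,"offset": [-70,-86,0],"roll": 2}
    - {"jaw": -1,"offset": [-100,-123,0],"roll": 3}
    - {"jaw": -1,"offset": [-130,-160,0],"roll": 3.25}
    - {"jaw": -1,"offset": [-148,-183,0],"roll": 3.25}
    - {"jaw": -1,"offset": [-148,-183,0],"roll": 3.25}
    - {"jaw": -1,"offset": [-148,-183,40],"roll": 3.25}
    - {"jaw": -1,"offset": [-148,-183,60],"roll": 3.25}
    - {"jaw": -1,"offset": [-148,-183,60],"roll": 3.25}
    - {"jaw": -1,"offset": [-148,-183,60],"roll": 3.25}

```text
clock: 11.25
tool_pos: [0.4229, -0.1027, 0.1011]
orientation: [180.0, -0.0, 91.6]
force: [-0.5, -0.8, -2.5]
gripper_width: 0.0173
grasp_force: 78.6
```

```bash
python3 - <<'E'
from h import *
s=read_state();p=s["tool_pos"];print(p.round(4),s["orientation"].round(2),s["force"].round(1))
f=grab_frame("scene");t=grab_frame("top");w=grab_frame("wrist");O=((3,150,100),(16,255,255))
c=blobs(mask(f,*O,(300,150,520,310)),1)[0];print(cen(c),cast(f,cen(c),p[2]+.0121))
for k in blobs(mask(w,(50,120,40),(85,255,255)),3): print("g",cen(k),cv2.boundingRect(k),rect(w,k,.086))
for k in blobs(mask(w,*O),1): print("o",cen(k),cast(w,cen(k),p[2]+.0121))
cv2.imwrite("pics/w3.png",np.vstack([cv2.resize(f["image"][150:270,270:430,::-1],(480,360),interpolation=cv2.INTER_CUBIC),cv2.resize(w["image"][:,:,::-1],(480,300))[:240]]))
E
```

```text
[ 0.4229 -0.1027  0.1011] [179.98  -0.    91.56] [-0.5 -0.8 -2.5]
[380.24216524 192.22792023] [[0.42705649 0.02290722 0.11321192]]
g [279.34873323  70.92680907] (263, 53, 33, 36) (array([401.7, -17.4]), array([14.9, 15.5]), 0.39)
g [364.71438634  69.18929389] (347, 53, 38, 39) (array([442.3, -16.7]), array([18.9, 15. ]), 9.55)
g [345.58166667 318.15666667] (342, 310, 9, 16) (array([ 439.8, -152. ]), array([ 4.8, 10.5]), 2.71)
```

View pics/w3.png

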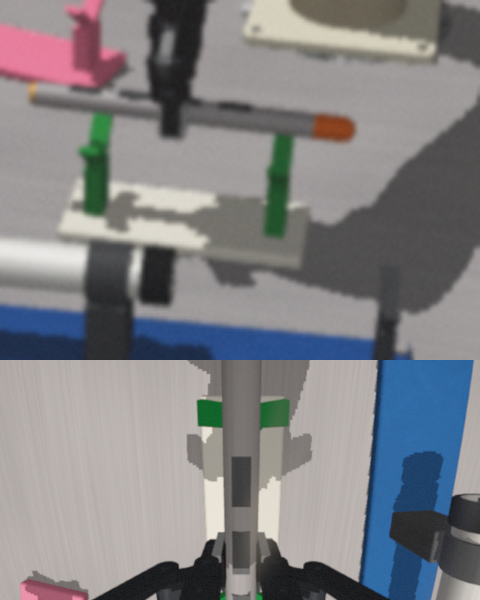

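Both views show the rod directly over the saddles: the green tips sit symmetrically either side of it at wrist (279,71) and (365,69), and it is centred lengthwise. I'll lower it now.

Request:
jog_arm:
  series:
    - {"jaw": -1,"offset": [0,0,12],"roll": 0}
    - {"jaw": -1,"offset": [0,0,24],"roll": 0}
    - {"jaw": -1,"offset": [0,0,32],"roll": 0}
    - {"jaw": -1,"offset": [0,0,36],"roll": 0}
    - {"jaw": -1,"offset": [0,0,36],"roll": 0}
    - {"jaw": -1,"offset": [0,0,36],"roll": 0}

```text
clock: 12.15
tool_pos: [0.4236, -0.1031, 0.0653]
orientation: [179.8, 0.0, 91.5]
force: [5.2, 0.9, -1.0]
gripper_width: 0.0175
grasp_force: 78.7
```

Request:
jog_arm:
  series:
    - {"jaw": -1,"offset": [0,1,1],"roll": 0}
    - {"jaw": -1,"offset": [0,1,2.5],"roll": 0}
    - {"jaw": -1,"offset": [0,1,2.5],"roll": 0}

```text
clock: 12.52
tool_pos: [0.4249, -0.1032, 0.064]
orientation: [179.8, 0.0, 91.6]
force: [1.9, 0.2, 10.6]
gripper_width: 0.018
grasp_force: 80.2
```

The 10 N of upward force shows the rod is seated. I'll release slowly and retreat upward.

Request:
jog_arm:
  series:
    - {"jaw": -0.4,"offset": [0,0,-1],"roll": 0}
    - {"jaw": -0.2,"offset": [0,0,-1],"roll": 0}
    - {"jaw": 0,"offset": [0,0,-1],"roll": 0}
    - {"jaw": 0.2,"offset": [0,0,-1],"roll": 0}
    - {"jaw": 0.2,"offset": [0,0,-1],"roll": 0}
    - {"jaw": 0.2,"offset": [0,0,-1],"roll": 0}
    - {"jaw": 0.2,"offset": [0,0,-20],"roll": 0}
    - {"jaw": 0.2,"offset": [0,0,-50],"roll": 0}
    - {"jaw": 0.2,"offset": [0,0,-100],"roll": 0}
    - {"jaw": 0.2,"offset": [-60,0,-120],"roll": 0}
    - {"jaw": 0.2,"offset": [-120,0,-120],"roll": 0}
    - {"jaw": 0.2,"offset": [-120,0,-120],"roll": 0}

```text
clock: 14.02
tool_pos: [0.4267, -0.2265, 0.1827]
orientation: [179.9, 0.1, 91.2]
force: [0.1, -0.2, -0.7]
gripper_width: 0.0509
grasp_force: 0.0
```

```bash
python3 - <<'E'
from h import *
f=grab_frame("scene");t=grab_frame("top");O=((3,150,100),(16,255,255))
a=blobs(mask(f,*O,(300,150,520,310)),1);b=blobs(mask(t,*O,(180,150,420,260)),1)
for c in a: print(cen(c),cast(f,cen(c),.075))
for c in b: print(cen(c),cast(t,cen(c),.075))
if a and b: print(tri(f,cen(a[0]),t,cen(b[0])))
print(read_state()["dq"].round(1))
cv2.imwrite("pics/end.png",np.vstack([cv2.resize(g["image"][y:y+y2,x:x+200,::-1],None,fx=3,fy=3,interpolation=cv2.INTER_CUBIC) for g,x,y,y2 in((t,220,170,80),(f,240,160,110))]))
E
```

```text
[379.74125874 205.31235431] [[0.42352113 0.02450443 0.075     ]]
[263.61603376 216.89029536] [[0.41992592 0.02858965 0.075     ]]
(array([0.42028491, 0.0265603 , 0.07354446]), np.float64(0.00455108566853882))
[ 2.1 -0.7 -1.2  0.   0.  -0.2]
```

View pics/end.png

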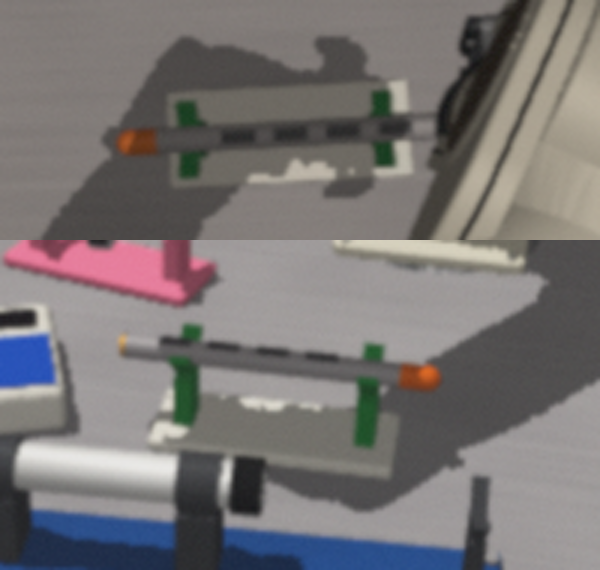

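The rod lies in both V's: the nose triangulates to a height of 74 mm against 75 expected, and it is centred lengthwise to within about 3 mm. The gripper is clear.

```bash
python3 -c "from plant import *; print(hand_in())"
```

```text
the job is handed in; nothing more can be done
None
```

The core was drawn fully out in three pulls and now lies in both saddles of the green rack, centred to within about 3 mm; the gripper has let go and is clear, the bystanders were not touched, and the job was handed in at about 14 s (no verdict was returned).

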